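# Set the length stop and feed the bar

### The arm

A 6-joint arm with a two-finger parallel gripper is mounted at the origin on the work surface. World frame = base frame: x ahead of the robot, y to its left, z up, the work surface at z = 0. Lengths are in m, angles in rad, forces in N, time in s.
With the tool pointing down it reaches from about 0.3 to 0.825 m from the base axis. Payload 5.4 kg.
Tool frame: the origin (TCP) lies at the very end of the fingers, on their centre line; the grasp point (between the pads) lies 19 mm behind it; z points along the fingers, y is the line along which they close (so a half turn about z gives the same grasp; the last joint's range is limited). The gripper opens to 92 mm and grips with 3 to 60 N. Pads are 20 mm wide; open, the fingers measure 128 mm over their backs; the gripper's body (75 mm by 189 mm) begins 69 mm behind the grasp point.
Start: joints at [-1.477, 0.158, 1.597, -0, 1.386, -0.21], TCP at [0.172, -0.549, 0.215] pointing down, gripper open.
Joint ranges: [-2.91, 2.91], [-0.94, 2.29], [0.18, 2.7], [-1.29, 4.43], [0.17, 2.64], [-3, 3]. Speed limits (rad/s): [2.57, 2.57, 3.14, 3.14, 3.14, 3.14].

### API

Orientations are given as a rotation vector (axis times angle).
In Python, from workcell import bot gives the robot as it stands. Calls block until the motion is done:
- bot.goto(position, orientation): joint-space move of the TCP to a pose.
- bot.line_to(position, rot=None, max_speed=0.15): straight line of the TCP; rot=None keeps the orientation; max_speed is the mean speed in m/s.
- bot.set_joints(angles): joint-space move.
- bot.set_gripper(opening, newtons=None): opening from 0.0 (shut) to 1.0 (fully open); newtons is the grip in N (None keeps the last); returns when the fingers have stopped.
- bot.hold(seconds).
- bot.inverse_kinematics(position, orientation): joint angles nearest the present ones, or None.
- bot.read_camera(name): name is "side" or "top" or "wrist"; returns a dict with "pixels" (420x560x3 uint8, blue, green, red), "fx", "fy", "cx", "cy" (pixels), "k1" (the pictures are not rectified: a ray, as slopes to the right and down, at radius r is drawn at 1 + k1 r^2 times it, then the intrinsics apply), "R" (3x3) and "t" (3): a world point X has camera coordinates R X + t. Camera axes: x right, y down, z forward; pixel columns grow to the right and rows downward; lengths in m; the calibration is good to about 2 mm. A picture is of the moment at which its call begins. There is no depth.
A pose or a line that the arm cannot do raises bot.MotionError and nothing moves.
- bot.job_done(): hands the job in; it is judged then, once.
Readings, each from a call of its own:
- bot.current_clock(): time.
- bot.current_joints(): joint angles.
- bot.current_joint_vel(): joint speeds.
- bot.current_effort(): joint torques, N m.
- bot.current_ee_pos(): TCP position.
- bot.current_tool_rot(): TCP orientation.
- bot.current_contact_force(): force on the tool from outside, world axes, zero at the start.
- bot.current_ft_torque(): the same for the moment, N m.
- bot.current_opening(): opening from 0.0 (shut) to 1.0 (fully open).
- bot.current_grip_force(): force on a finger pad.
Only numpy, scipy, OpenCV 4.12 (cv2) and the standard library are available. Lean on these libraries where they do the work, as an engineer would, in place of code of your own. Each camera call takes 0.05 s, during which the arm holds its last target. There are 200 camera calls.

### The job

Get the black plastic bar ready for sawing to the middle length: with the fingertips, push the length stop along its rail towards the saw slot until it drops into the middle one of the rail's three notches. Then push the bar along the sawing guide until it butts against the stop, which must stay seated in that notch. Nothing is picked up: do not lift the bar, and leave the saw, the weight, the tray and the bracket where they lie.

Things in the scene. Friction and masses are not known exactly. Their poses are not given: they have to be found in the camera images.
- guide: Sawing guide fixed to the bench: aluminium plate 450 mm long (own y -200 to 250 mm), 92 mm wide (x -30 to 62 mm), 8 mm thick. Origin on the bench surface where the bar's axis crosses the saw slot; y runs along bar and rail, z up. The 3 mm saw slot cuts the channel's two walls at y = 0.
- channel (a point): Rear mouth of the channel, on the plate (8 mm above the bench), on the bar's axis, at guide y = -70 mm. The channel is 20 mm wide, between two aluminium walls 9 mm thick (guide x 10 to 19 mm either side, y -70 to 50 mm, top 40 mm above the bench).
- notch_middle (a point): Middle notch, at the rail's top, guide x 36, y 112 mm. The dark steel rail runs along guide y (x 26 to 46, y 55 to 240 mm, top 22 mm above the bench). Its three notches are cross slots in its top, 10 mm wide, 5 mm deep, at y 82, 112 and 142 mm. The seated stop covers its notch, with the pin right above it.
- stop (a joint): Travel of the length stop on its rail, m: 0 at the outer end, growing towards the saw slot (guide -y), to 0.130; starts at 0 to 0.045. Seated in the notches at 0.065, 0.095 (middle) and 0.125. Sliding takes 2 to 3 N. At a notch the sprung plunger drops 2.7 mm, draws the stop in over the last 4 mm and holds it against about 11 N either way.
- stop_face (a point): Centre of the face that the bar butts against, looking to guide -y: on the stop's steel arm, which crosses the bar's path (10 mm thick in y, 10 to 26 mm above the bench). 16 mm above the bench, on the bar's axis, at guide y = 185 mm minus the travel.
- stop_push (a point): Where to push the stop: centre of the outer end of its grey saddle, a flat face looking to guide +y, 32 mm wide, 24 to 47 mm above the bench (the rail's top is at 22 mm: keep fingertips above it). 44 mm in guide y and 36 mm in guide x from stop_face, 35.5 mm above the bench. The saddle is 44 mm long and 32 mm wide.
- pin_top (a point): Top of the stop's sprung steel pin, 7 mm across, over the middle of the saddle, on a steel boss 22 mm across and 59 mm tall from the bench. Its top is at 65 mm above the bench while the plunger rides on the rail and 62 when it has dropped into a notch.
- bar_front (a point): Centre of the front end of the bar (the end nearer the stop); its y axis points along the bar from rear to front. The bar is straight black plastic, 16 x 16 x 220 mm, loose, about 75 g, lying on the plate in the channel with 2 mm of play each side, 8 to 24 mm above the bench. It starts 10 to 50 mm past the saw slot (guide y).
- bar_rear (a point): Centre of the bar's rear end face, where it is pushed towards guide +y; 220 mm behind bar_front, 16 mm above the bench, clear of the channel's walls.
- saw: Small hacksaw lying flat on the robot's side of the guide, about 300 mm long and 80 mm wide, 18 mm high; bystander. Origin on the bench under its middle.
- weight: Steel knob weight, 44 mm across and 63 mm tall, standing beyond the guide; bystander. Origin at the centre of its foot.
- tray: Printed blue tray with ribs, 60 x 150 x 24 mm, beyond the guide; bystander. Origin under its centre.
- bracket: White printed bracket with a black servo, 50 x 60 x 40 mm, on the robot's side of the guide; bystander. Origin under its centre.
- bar: The bar itself, origin in the middle of its underside (8 mm above the bench), y along it towards the front.
Mind the look-alikes: they are no part of the job. What is shaped like the bar but purple is not meant.

How it is judged:
On the way, in this order (a step that is already met when the one before it is completed fails the run):
1. the stop sits in the middle notch (value of joint stop between 0.093 and 0.097 m), for 0.3 s.
2. the bar butts against the stop (all of step 1 and y of bar_front in the frame of stop_face above -0.0025 m), for 0.1 s.
At the end, for the whole second after the job is handed in: The stop is seated in the middle notch (travel 0.095 within 2 mm), the bar lies flat in the channel, its front end touching the stop's arm or less than 2.5 mm from it, everything at rest (all of step 2 and y of bar_front in the frame of stop_face below 0.002 m and angle between the y axis of bar_front and the y axis of guide, either way round below 0.05 rad and z of each of bar_rear, bar_front in the frame of guide below 0.019 m and linear speed of bar below 0.01 m/s).
It fails at once if the bar is lifted or tipped up (z of any of bar_rear, bar_front in the frame of guide above 0.023 m).
It fails at once if a bystander is moved (distance of any of saw, weight, tray, bracket from where it was at the start of the episode above 0.02 m).
It fails at once if the arm or the gripper's body, not the fingers, pushes the bar, the guide or its stop (contact force between the arm and bar above 2 N or contact force between the arm and guide above 2 N).
It also fails if it takes over 51 s, if anything falls off the work surface, if the arm or the gripper's body presses on something with over 40 N, if the wrist force passes 120 N, or if a joint passes its speed limit or range.

## Working session

There is one attempt and no reset: what is moved stays moved. The work goes in short steps, each a Python script; the robot and the scene stay as the last script left them, time stands still between calls to the robot, and variables do not carry over. Pictures are saved under pics/ and viewed, at most 10 in all, crops included, and the job is handed in when it is done.

```bash
mkdir -p pics; ls; python3 - <<'E'
from workcell import bot
import cv2
for n in ("top","side"):
    c=bot.read_camera(n); cv2.imwrite(f"pics/{n}0.png",c["pixels"]); print(n,c["fx"],c["fy"],c["cx"],c["cy"],c["k1"],c["R"],c["t"])
print(bot.current_clock(),bot.current_tool_rot())
E
```

```text
pics
top 418.00057771959763 418.00057771959763 280.2881327753007 210.22329347657183 -0.09195548455920734 [[ 0.01937313 -0.99978243  0.0077309 ]
 [-0.98880941 -0.02030334 -0.1477962 ]
 [ 0.147921   -0.00478112 -0.98898762]] [-0.08091012  0.60963052  1.15357819]
side 426.3202011164825 426.3202011164825 281.97224775371495 211.01395296852812 -0.00673327530699301 [[-0.84997733 -0.52635702 -0.02206413]
 [-0.31618726  0.54319291 -0.7777963 ]
 [ 0.42138362 -0.65413282 -0.62812904]] [0.47315528 0.2898412  0.88868302]
0.1 [-3.10377291e+00 -4.75149161e-01 -1.17996946e-04]
```

View pics/top0.png

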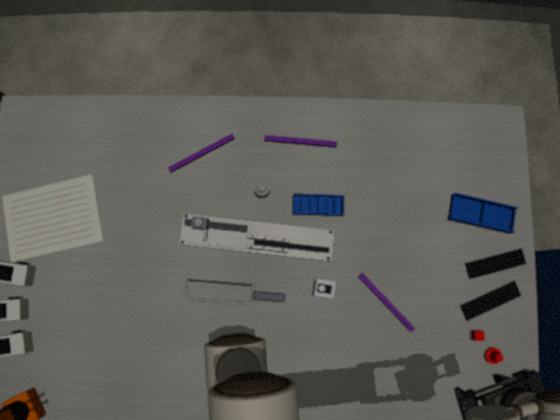

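View pics/side0.png

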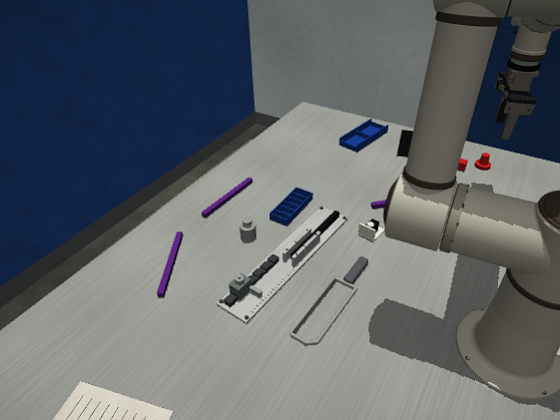

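The top picture shows the guide plate as a bright strip from about (182,215) to (334,260). The stop's saddle is near (200,223) at the left end, and the black bar runs from about (250,240) to (330,248). Guide +y points left in the image, roughly world +y. The purple bars at (200,153), (300,141) and (387,302) are decoys, and so are the black blocks at the far right, (495,264) and (490,300), which are off the guide. The bar meant is the one in the channel.

Next I'll measure the plate and take an enlarged crop to confirm.

```bash
cat > h.py <<'E'
import numpy as np, cv2
from workcell import bot
def ray(c,uv):
    uv=np.atleast_2d(np.asarray(uv,float))
    d=np.c_[(uv[:,0]-c["cx"])/c["fx"],(uv[:,1]-c["cy"])/c["fy"]]
    s=d.copy()
    for _ in range(20): s=d/(1+c["k1"]*(s**2).sum(1,keepdims=True))
    R=np.array(c["R"]);t=np.array(c["t"])
    return -R.T@t, np.c_[s,np.ones(len(s))]@R
def plane(c,uv,z):
    o,d=ray(c,uv); return o+d*((z-o[2])/d[:,2])[:,None]
def proj(c,X):
    X=np.atleast_2d(X)@np.array(c["R"]).T+np.array(c["t"])
    s=X[:,:2]/X[:,2:]; s=s*(1+c["k1"]*(s**2).sum(1,keepdims=True))
    return s*[c["fx"],c["fy"]]+[c["cx"],c["cy"]]
E
python3 - <<'E'
from h import *
c=bot.read_camera("top"); im=c["pixels"]
g=im.min(2); roi=np.zeros_like(g); roi[205:270,170:345]=g[205:270,170:345]
m=(roi>150).astype(np.uint8); m=cv2.morphologyEx(m,cv2.MORPH_CLOSE,np.ones((9,9)))
n,l,st,_=cv2.connectedComponentsWithStats(m); k=1+st[1:,4].argmax(); ys,xs=np.nonzero(l==k); print(st[k], np.median(g[270:280,200:300]))
P=plane(c,np.c_[xs,ys],0.008)[:,:2]
r=cv2.minAreaRect((P*1000).astype(np.float32)); print(r); print(cv2.boxPoints(r))
cv2.imwrite("pics/crop1.png",cv2.resize(im[195:285,170:350],None,fx=4.4,fy=4.4,interpolation=cv2.INTER_CUBIC))
E
```

```text
Traceback (most recent call last):
ValueError: attempt to get argmax of an empty sequence
```

```bash
python3 - <<'E'
from h import *
c=bot.read_camera("top"); im=c["pixels"]
g=im.min(2); roi=np.zeros_like(g); roi[205:270,170:345]=g[205:270,170:345]
b=np.median(g[262:275,190:300]); hi=np.percentile(g[215:260,182:334],90); T=(b+hi)/2; print(b,hi)
m=(roi>T).astype(np.uint8); m=cv2.morphologyEx(m,cv2.MORPH_CLOSE,np.ones((9,9)))
n,l,st,_=cv2.connectedComponentsWithStats(m); k=1+st[1:,4].argmax(); ys,xs=np.nonzero(l==k); print(st[k])
P=plane(c,np.c_[xs,ys],0.008)[:,:2]
r=cv2.minAreaRect((P*1000).astype(np.float32)); print(r); print(cv2.boxPoints(r))
cv2.imwrite("pics/crop1.png",cv2.resize(im[195:285,170:350],None,fx=4.4,fy=4.4,interpolation=cv2.INTER_CUBIC))
E
```

```text
100.0 138.0
[ 180  214  154   47 4210]
((537.361328125, -0.2046356201171875), (449.26202392578125, 92.4641342163086), 84.81957244873047)
[[ 471.03564 -219.74368]
 [ 563.1221  -228.0925 ]
 [ 603.687    219.33441]
 [ 511.6006   227.68323]]
```

View pics/crop1.png

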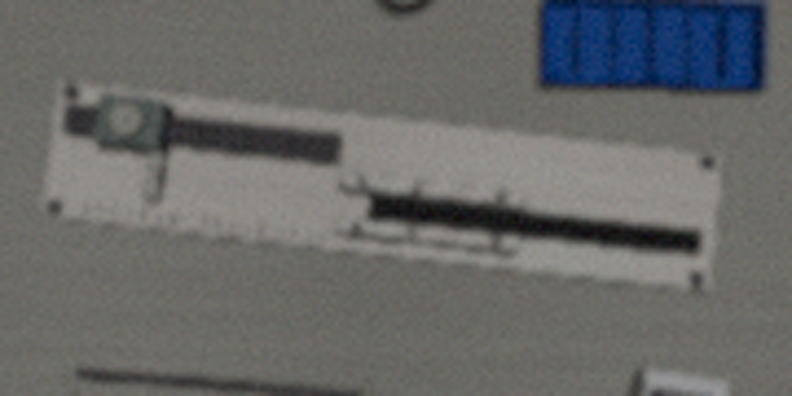

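The crop confirms it. The plate's bright strip fits the stated size (449 x 92.5 mm), with the saddle and boss at crop (130,122), the arm at (153,180), and the black bar in the channel from crop (370,205) to (700,240). Next I'll go above the stop's outer end with the fingers shut and look from there.

```bash
cat >> h.py <<'E'
from scipy.spatial.transform import Rotation as Ro
GY=np.array([.0903,.9959,0]); GX=np.array([.9959,-.0903,0]); O=np.array([.5192,-.0237,0])
def W(x,y,z): return O+GX*x/1000+GY*y/1000+np.array([0,0,z/1000])   # guide mm -> world m
def G(P): P=np.atleast_2d(P)-O; return np.c_[P@GX,P@GY,P[:,2]]*1000
ROT=[Ro.from_matrix(np.c_[s*GY,s*GX,[0,0,-1.]]).as_rotvec() for s in (1,-1)]
E
python3 - <<'E'
from h import *
for r in ROT:
    for p in (W(36,255,200),W(36,110,30),W(36,255,30),W(0,-230,12),W(0,-130,12)):
        q=bot.inverse_kinematics(p,r); print(None if q is None else np.round(q,2))
bot.set_gripper(0.0,20)
for k in range(2):
    try: bot.goto(W(36,255,200),ROT[k]); print("rot",k); break
    except bot.MotionError as e: print(e)
c=bot.read_camera("wrist"); cv2.imwrite("pics/w1.png",c["pixels"])
print(bot.current_clock(),G(bot.current_ee_pos()),bot.current_contact_force(),bot.current_joints())
print(np.round(G(plane(c,[[0,0],[560,0],[560,420],[0,420],[280,210]],.022))))
E
```

```text
[ 0.18  0.29  1.48 -0.    1.38  0.27]
[-0.07  0.36  1.75 -0.    1.03  0.02]
[ 0.18  0.47  1.59 -0.    1.07  0.27]
[-0.69  0.37  1.79 -0.    0.99 -0.6 ]
[-0.52  0.3   1.87 -0.    0.97 -0.43]
[ 0.18  0.29  1.48 -0.    1.38 -2.87]
None
[ 0.18  0.47  1.59 -0.    1.07 -2.87]
[-0.69  0.37  1.79 -0.    0.99  2.55]
[-0.52  0.3   1.87 -0.    0.97  2.71]
rot 0
4.6667 [[ 36.36181353 254.32931736 200.01821475]] [ 0.09141112 -0.80648903  0.57700216] [ 1.78754568e-01  2.86333977e-01  1.47646769e+00 -1.07852849e-04
  1.37870395e+00  2.70316362e-01]
[[-204.  429.   22.]
 [ 288.  429.   22.]
 [ 376.  -18.   22.]
 [-289.  -17.   22.]
 [  42.  239.   22.]]
```

View pics/w1.png

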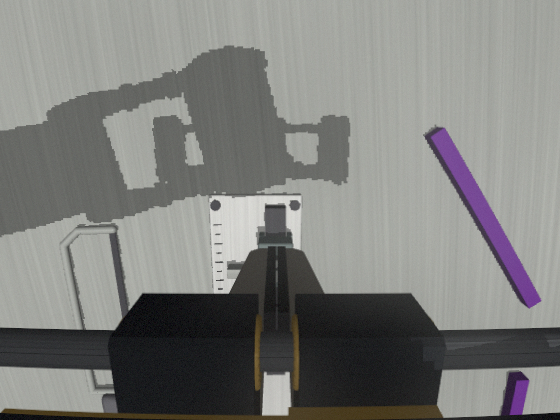

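The wrist view shows the plate's end edge at row 195 (columns 209–301), the rail's end at about (275,206), and the saddle's outer face at rows 229–246, columns 257–292, partly behind the fingers. I'll convert these to guide coordinates.

```bash
python3 - <<'E'
from h import *
c=bot.read_camera("wrist"); im=c["pixels"]
print(np.round(G(plane(c,[[209,195],[301,195]],.008)),1))
print("rail",np.round(G(plane(c,[[265,206],[285,206]],.022)),1))
for r in (229,233,237,246): print(r,np.round(G(plane(c,[[257,r],[292,r]],.047)),1)[:,:2].tolist(),np.round(G(plane(c,[[275,r]],.024)),1)[:,:2])
print("cam",G(-np.array(c["R"]).T@np.array(c["t"])))
cv2.imwrite("pics/w1c.png",cv2.resize(im[185:265,200:310],None,fx=7,fy=7,interpolation=cv2.INTER_CUBIC))
E
```

```text
[[-27.8 251.    8. ]
 [ 62.5 251.    8. ]]
rail [[ 27.6 243.2  22. ]
 [ 46.5 243.2  22. ]]
229 [[21.0, 227.9], [52.3, 227.9]] [[ 37. 221.]]
233 [[20.9, 224.2], [52.4, 224.2]] [[ 37. 217.]]
237 [[20.9, 220.4], [52.4, 220.4]] [[ 37. 213.]]
246 [[20.8, 211.9], [52.5, 211.9]] [[ 37.  203.8]]
cam [[ 38.15315352 325.10785524 371.00467482]]
```

View pics/w1c.png

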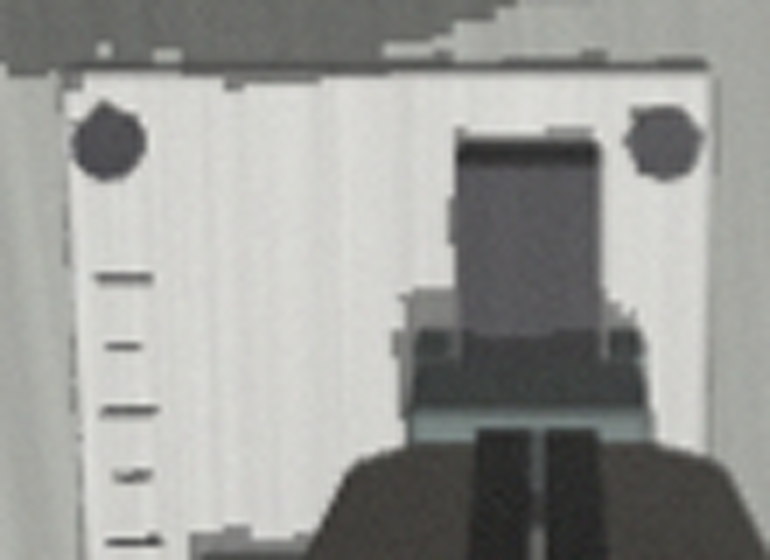

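Corrected edges: the saddle's outer face is at guide y ≈ 215.5, so travel is about 13.5 mm and the saddle's centre is at x ≈ 36.7. I'll descend behind it and push in steps while logging force.

```bash
cat >> h.py <<'E'
def fy(n=3): return float(np.mean([np.dot(bot.current_contact_force(),GY) for _ in range(n)]))
def ey(): return float(G(bot.current_ee_pos())[0,1])
E
python3 - <<'E'
from h import *
bot.line_to(W(36.7,243,60),max_speed=.25); bot.line_to(W(36.7,243,32),max_speed=.12)
bot.hold(.2); print("base",[round(fy(1),2) for _ in range(5)],G(bot.current_ee_pos()),bot.current_clock())
b=fy(5); y=243; log=[]
while y>178:
    y-=1.5; bot.line_to(W(36.7,y,32),max_speed=.03)
    f=fy()-b; log.append((y,round(ey(),1),round(f,1)))
    if abs(f)>30: break
print(log); print(bot.current_clock(),G(bot.current_ee_pos()))
E
```

```text
base [0.19, 0.19, 0.19, 0.19, 0.19] [[ 37.58131319 243.25410373  33.23486162]] 6.0083
[(241.5, 241.4, -0.7), (240.0, 239.9, 0.1), (238.5, 238.4, -1.0), (237.0, 236.9, 0.1), (235.5, 235.4, 0.1), (234.0, 233.9, 0.6), (232.5, 232.4, -0.3), (231.0, 230.9, -0.5), (229.5, 229.4, -0.4), (228.0, 227.9, -0.3), (226.5, 226.4, -1.2), (225.0, 224.9, 0.3), (223.5, 223.5, 0.9), (222.0, 222.4, 3.2), (220.5, 220.4, 2.8), (219.0, 218.8, 2.9), (217.5, 217.1, 1.8), (216.0, 215.8, 1.7), (214.5, 214.3, 2.4), (213.0, 212.8, 2.4), (211.5, 211.0, 1.7), (210.0, 209.8, 2.5), (208.5, 208.2, 1.1), (207.0, 206.7, 2.0), (205.5, 205.2, 2.1), (204.0, 203.7, 2.3), (202.5, 202.2, 2.0), (201.0, 200.7, 1.9), (199.5, 199.2, 1.7), (198.0, 197.7, 2.0), (196.5, 196.2, 1.1), (195.0, 194.7, 1.2), (193.5, 193.2, 1.8), (192.0, 191.7, 1.2), (190.5, 190.2, 1.4), (189.0, 188.7, 1.8), (187.5, 187.2, 1.7), (186.0, 185.9, 2.5), (184.5, 184.1, 1.5), (183.0, 182.6, 1.4), (181.5, 181.1, 1.4), (180.0, 179.6, 0.7), (178.5, 177.9, -0.2), (177.0, 176.7, -0.5)]
17.0083 [[ 36.66657463 176.70742624  31.9103431 ]]
```

Sliding friction is about 2 N. The force drops to zero at finger y ≈ 178, which means the stop was drawn into notch 1, so notch 1 seated contact should be at about 174. Next I'll push through it, then stop when the same drop appears near 148.

```bash
python3 - <<'E'
from h import *
y=177; b=.19; log=[]
def st(d,v):
    global y
    y-=d; bot.line_to(W(36.7,y,32),max_speed=v); log.append((y,round(ey(),1),round(fy()-b,1)))
while y>166: st(1,.03)
while y>153: st(2,.04)
n=0
while y>144.5:
    st(.75,.03); n=n+1 if log[-1][2]<0.8 else 0
    if n>=2 and y<149.5: break
print(log); bot.hold(.2); print(fy()-b,ey(),bot.current_clock())
E
```

```text
[(176, 175.9, -0.5), (175, 174.9, -0.6), (174, 174.2, 0.9), (173, 173.9, 5.0), (172, 173.7, 8.4), (171, 173.5, 10.4), (170, 173.4, 13.9), (169, 173.2, 16.2), (168, 173.0, 19.1), (167, 172.8, 22.3), (166, 172.7, 26.1), (164, 167.6, 3.1), (162, 162.1, 2.4), (160, 159.7, 1.0), (158, 157.5, 1.9), (156, 155.5, 0.1), (154, 153.6, -0.1), (152, 151.7, 1.0), (151.25, 151.3, 3.0), (150.5, 150.6, 4.3), (149.75, 149.4, 1.7), (149.0, 148.4, 0.2), (148.25, 147.8, 0.1)]
0.2679025867021082 148.11304593652582 22.9583
```

Notch 1 contact was at 174.1, so middle-notch contact should be at 144.1. I'll probe gently to confirm, then back off, lift, and go above the bar's rear for a look.

```bash
python3 - <<'E'
from h import *
b=.19; log=[]
for y in (146.5,145,144.2,143.6,143):
    bot.line_to(W(36.7,y,32),max_speed=.03); f=fy()-b; log.append((y,round(ey(),1),round(f,1)))
    if f>2.5: break
print(log)
bot.line_to(W(36.7,153,32),max_speed=.1); bot.line_to(W(36.7,165,110),max_speed=.25)
bot.goto(W(0,-262,110),ROT[0]); 
c=bot.read_camera("wrist"); cv2.imwrite("pics/w2.png",c["pixels"])
c=bot.read_camera("top"); cv2.imwrite("pics/t2.png",cv2.resize(c["pixels"][195:285,170:350],None,fx=4.4,fy=4.4,interpolation=cv2.INTER_CUBIC))
im=c["pixels"]; m=np.zeros(im.shape[:2],np.uint8); m[225:262,240:340]=(im.max(2)[225:262,240:340]<45)
n,l,s,_=cv2.connectedComponentsWithStats(m); k=1+s[1:,4].argmax(); print(s[k]); ys,xs=np.nonzero(l==k)
g=G(plane(c,np.c_[xs,ys],.024)); print("bar y",g[:,1].min(),g[:,1].max(),"x",np.median(g[:,0]))
print(bot.current_clock(),G(bot.current_ee_pos()))
E
```

```text
[(146.5, 146.3, -0.1), (145, 144.9, -0.2), (144.2, 144.3, 0.4), (143.6, 144.1, 3.8)]
[255 240  74  12 288]
bar y -186.33614379798055 26.769497695660966 x -0.04125690013315094
26.35 [[   0.38693051 -260.89936713  109.89990509]]
```

View pics/t2.png

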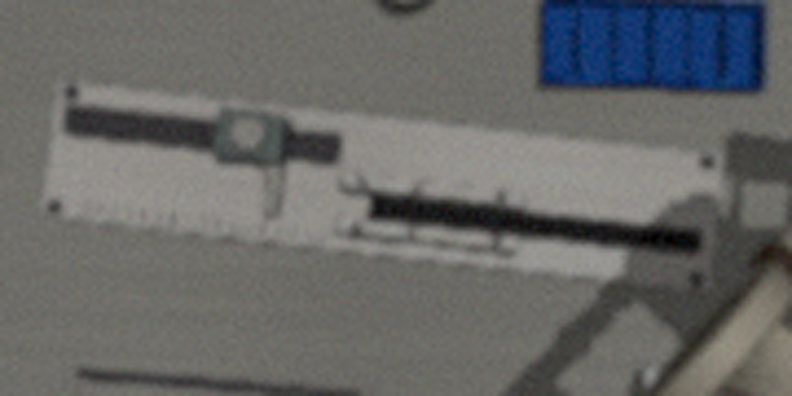

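View pics/w2.png

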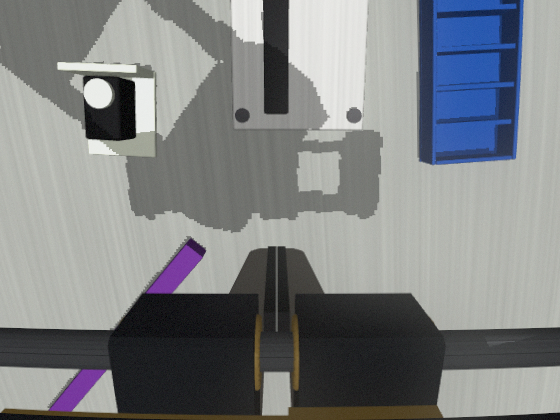

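Stop contact came at 144.2, so it is seated in the middle notch, and the top crop shows the saddle moved to (250,135). The wrist view shows the bar's rear end at (276,113), centred at x ≈ 0, with guide y ≈ −189. The bar should butt when the finger is near y ≈ −139. Next is the push.

```bash
python3 - <<'E'
from h import *
X,Z=0.4,13
bot.line_to(W(X,-222,60),max_speed=.25); bot.line_to(W(X,-218,Z),max_speed=.12); bot.hold(.2)
b=fy(); print(b,G(bot.current_ee_pos()),bot.current_clock()); log=[]
bot.line_to(W(X,-155,Z),max_speed=.05); log.append((ey(),fy()-b)); y=-155
while y<-145: y+=2; bot.line_to(W(X,y,Z),max_speed=.03); log.append((round(ey(),1),round(fy()-b,1)))
while y<-131:
    y+=.7; bot.line_to(W(X,y,Z),max_speed=.03); bot.hold(.05); f=fy()-b; log.append((round(ey(),1),round(f,1)))
    if f<-2: break
print(log); bot.hold(.15); print(fy()-b,ey(),bot.current_clock())
c=bot.read_camera("top"); cv2.imwrite("pics/t3.png",cv2.resize(c["pixels"][195:285,170:350],None,fx=4.4,fy=4.4,interpolation=cv2.INTER_CUBIC))
E
```

```text
0.47576563002076283 [[   1.28389823 -218.71148168   14.2034616 ]] 27.5
[(-155.18815210764112, -0.9379440961156488), (-153.0, -1.2), (-150.8, -1.4), (-148.8, -0.5), (-146.8, -0.1), (-144.9, -0.5), (-144.3, -1.3), (-143.6, -0.5), (-142.9, 0.4), (-142.2, -0.4), (-141.5, -0.8), (-140.7, -0.0), (-140.0, -1.0), (-139.8, -3.1)]
-2.9569587442617102 -139.78329609324337 32.7083
```

View pics/t3.png

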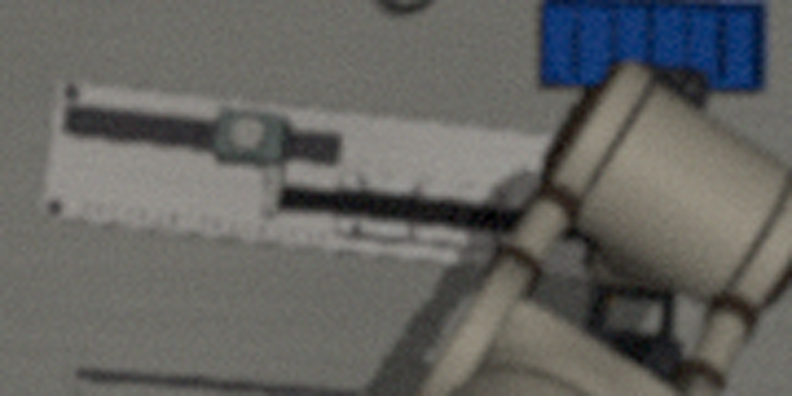

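Contact came at −139.8, as predicted, with a steady 3 N. The picture shows the bar's front at (283,197) against the stop's arm at (272,190), and the saddle has not moved. I'll back off and hand in.

```bash
python3 - <<'E'
from h import *
bot.line_to(W(.4,-150,13),max_speed=.05); bot.line_to(W(.4,-165,13),max_speed=.1); bot.line_to(W(.4,-190,70),max_speed=.2); bot.hold(.3)
print(bot.current_clock()); print(bot.job_done())
E
```

```text
34.175
the job is handed in; nothing more can be done
None
```

The stop is seated in the middle notch and the bar was pushed up against its arm, both confirmed by contact force and position; I handed the job in at 34.2 s of the 51 s limit, and no verdict came back.

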